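# Change the batch on the workshop's bearing warming plate

## Task

Change the batch on the bearing warming plate: first swing the heat lamp fully aside to the blue-ring side; then slide the blue-handled pan, with its hub, from the red ring to the blue ring, and lay every bearing from the mat flat on the floor of the yellow-handled pan while that pan stands on the yellow ring. Then slide the loaded pan onto the red ring, and only after that swing the lamp back squarely over it and turn the thermostat knob clockwise to its end stop. Slide the pans along the plate without lifting or tipping them, centre them on their rings, and leave the other tools and jars where they are.

Things in the scene. Friction and masses are not known exactly. Their poses are not given: they have to be found in the camera images.
- plate: low black-topped warming plate fixed to the bench; origin on the bench under the middle (red) ring. Its x axis points away from the robot (yaw within 0.1 of the world's), y to the left. It reaches from x=-110 to +170 mm and y=-290 to +290 mm in its own frame; its top is 30 mm above the bench
- hot_ring: red ring painted on the plate (radius 83 to 96 mm), always the middle position; origin at its centre on the plate top
- load_ring: yellow ring of the same size, one of the two outer positions (left or right, 195 mm from the red one): where the empty pan is loaded; origin at its centre on the plate top
- cool_ring: blue ring of the same size, the other outer position: the cooling place; origin at its centre on the plate top
- load_pan: aluminium pan with a yellow handle, 0.5 kg; origin: centre of its underside. Outside radius 84 mm at base, 88 mm at rim; 34 mm high, wall 3 mm, floor 5 mm. Bar handle along its -x (towards the robot at the start), 86 to 181 mm from the centre, 14 mm wide (y), 14 mm high, its middle 25 mm above the underside; pinch from above at 135 mm. Starts on the yellow ring, empty
- done_pan: same pan with a blue handle, holding the finished hub; starts on the red ring
- hub: finished brass hub, 66 mm across and 30 mm high, standing in the blue-handled pan with 1.5 to 4 cm to spare; origin at the centre of its underside
- lamp_arm (a joint): swing angle of the heat lamp's arm about its upright post at the back of the plate: 0 = pointing along the plate's -x, lamp straight over the red ring; positive is anticlockwise from above, which takes the lamp to the robot's right (-y); negative takes it left (+y). Stops at -1.3 and +1.3. Stays where it is left (friction about 0.15 N m)
- lamp_grip (a point): point on the upright red grip peg on top of the lamp head, 140 mm from the post's axis, right over the lamp's centre; the peg is 18 mm in diameter and reaches from 43 mm below to 25 mm above this point. The white lamp head below it is 90 mm wide and its underside is 115 mm below this point
- lamp_arm_hinge (a point): point on the post's axis at the height of lamp_grip; the post (20 mm thick) ends 40 mm below it. The arm turns about the vertical through this point
- mat: blue fabric mat fixed to the bench beside the plate, on the left or the right, 240 mm (x) by 120 mm, 3 mm thick; origin on the bench under its centre. The bearings start on it
- control_box: blue control box fixed to the bench on the other side of the plate, 130 by 110 mm, 50 mm high, with the thermostat knob on top; origin on the bench under its centre
- thermostat (a joint): angle of the thermostat knob: grows clockwise seen from above, from the stop at 0 to the stop at 2.6 (full). Starts between 0.3 and 1.2; friction 0.06 N m, stays where left
- thermostat_grip (a point): middle of the knob's grip bar, on the turning axis. The black bar is 51 mm long, 14 mm wide, reaches from 25 mm below to 7 mm above this point; it lies along this point's x axis (the point turns with the knob); a white mark is at the -x end
- bearing0: ball bearing, steel ring with dark seals, 60 mm outside diameter, 28 mm bore, 18 mm high, 0.2 kg, lying flat; origin at the centre of its underside. Two or three bearings are present
- bearing1: ball bearing, steel ring with dark seals, 60 mm outside diameter, 28 mm bore, 18 mm high, 0.2 kg, lying flat; origin at the centre of its underside. Two or three bearings are present
- bearing2: ball bearing, steel ring with dark seals, 60 mm outside diameter, 28 mm bore, 18 mm high, 0.2 kg, lying flat; origin at the centre of its underside. Two or three bearings are present
- spanner: combination spanner 190 mm, bystander lying on the bench in front of the plate
- screwdriver: orange-handled screwdriver 200 mm, bystander
- hammer: hammer 240 mm, bystander at the left front
- nut_jar: jar with red cap, 70 mm wide, 90 mm high, bystander at the right back
- oil_can: can, 66 mm wide, 120 mm high, bystander in front of the plate, to the right
- tape_roll: yellow roll of tape, 90 mm wide, 30 mm high, bystander at the left back
- brush: brush 200 mm, bystander
Things that resemble listed ones, but are neither listed nor needed, are in the scene too. What is shaped like the bearing2 but purple is not meant. What is shaped like the hub but black is not meant.

How it is judged (in metres and radians):
On the way, in this order (a step that is already met when the one before it is completed fails the run):
1. the lamp is swung aside to the blue-ring side (more than 130 mm from over the centre of the red ring and more than 250 mm from the yellow ring's) (horizontal distance between lamp_grip and hot_ring above 0.13 m and horizontal distance between lamp_grip and load_ring above 0.25 m), for 0.2 s.
2. with the lamp aside, the blue-handled pan stands on the blue ring with its hub in it, and all bearings lie flat in the yellow-handled pan, which stands on the yellow ring (within 45 mm) (all of step 1 and horizontal distance between done_pan and cool_ring below 0.02 m and height (world z) of done_pan below 0.036 m and angle between done_pan's own z axis and vertical below 0.06 rad and horizontal distance between hub and done_pan below 0.062 m and z of hub in the frame of done_pan between -0.005 and 0.02 m and angle between each of hub, bearing0, bearing1, bearing2's own z axis and vertical below 0.15 rad and horizontal distance between each of bearing0, bearing1, bearing2 and load_pan below 0.062 m and z of bearing0 in the frame of load_pan between -0.005 and 0.015 m and z of bearing1 in the frame of load_pan between -0.005 and 0.015 m and z of bearing2 in the frame of load_pan between -0.005 and 0.015 m and horizontal distance between load_pan and load_ring below 0.045 m), for 0.2 s.
3. the loaded yellow-handled pan stands on the red ring, the thermostat not yet turned up and the lamp still aside (all of step 1 and horizontal distance between load_pan and hot_ring below 0.02 m and height (world z) of load_pan below 0.036 m and angle between load_pan's own z axis and vertical below 0.06 rad and horizontal distance between each of bearing0, bearing1, bearing2 and load_pan below 0.062 m and z of bearing0 in the frame of load_pan between -0.005 and 0.015 m and angle between each of bearing0, bearing1, bearing2's own z axis and vertical below 0.15 rad and z of bearing1 in the frame of load_pan between -0.005 and 0.015 m and z of bearing2 in the frame of load_pan between -0.005 and 0.015 m and value of joint thermostat below 2.2 rad), for 0.2 s.
At the end, for the whole second after the job is handed in: Pans flat, within 20 mm of their rings' centres (blue handle on blue, yellow on red); hub in the blue-handled pan, every bearing flat on the other's floor; lamp within 30 mm (0.2 rad) of over the red ring's centre; thermostat within 0.1 rad of its clockwise stop; all at rest (horizontal distance between done_pan and cool_ring below 0.02 m and height (world z) of each of done_pan, load_pan below 0.036 m and angle between each of done_pan, load_pan's own z axis and vertical below 0.06 rad and horizontal distance between hub and done_pan below 0.062 m and z of hub in the frame of done_pan between -0.005 and 0.02 m and angle between each of hub, bearing0, bearing1, bearing2's own z axis and vertical below 0.15 rad and horizontal distance between load_pan and hot_ring below 0.02 m and horizontal distance between each of bearing0, bearing1, bearing2 and load_pan below 0.062 m and z of bearing0 in the frame of load_pan between -0.005 and 0.015 m and z of bearing1 in the frame of load_pan between -0.005 and 0.015 m and z of bearing2 in the frame of load_pan between -0.005 and 0.015 m and horizontal distance between lamp_grip and hot_ring below 0.03 m and value of joint thermostat above 2.5 rad and linear speed of each of load_pan, done_pan, bearing0, bearing1, bearing2 below 0.02 m/s); the robot touches nothing.
It fails at once if a pan is lifted more than 12 mm off the plate or tipped by more than 0.2 rad (height (world z) of any of load_pan, done_pan above 0.042 m or angle between any of load_pan, done_pan's own z axis and vertical above 0.2 rad).
It fails at once if one of the other tools, jars or the tape is moved by more than 40 mm (distance of any of spanner, screwdriver, hammer, nut_jar, oil_can, tape_roll, brush from where it was at the start of the episode above 0.04 m).
Of bearing0, bearing1, bearing2 only 2 to 3 are there at a start; the rules pass over those that are not, and their reading is None.
At some moment in a run one of bearing0, bearing1, bearing2, load_pan, done_pan may be knocked a few centimetres aside while the robot is not near it.
Once in a run the grip may slacken for a moment while it holds something.
It also fails if it takes over 210 s, if anything falls off the work surface, if the arm or the gripper's body presses on something with over 40 N, if the wrist force passes 120 N, or if a joint passes its speed limit or range.

## Robot

A 7-joint arm with a two-finger parallel gripper is mounted at the origin on the work surface. World frame = base frame: x ahead of the robot, y to its left, z up, the work surface at z = 0. Lengths are in mm, angles in degrees, forces in N, time in s.
With the tool pointing down it reaches from about 350 to 900 mm from the base axis. Payload 19.9 kg.
Tool frame: the origin (TCP) lies on the centre line of the jaws, within the pads' length; the fingertips stand tcp_to_tips ahead of it and the grasp point (between the pads) lies 2 mm behind it (tcp_to_tips is the distance from the TCP to the fingertips, in mm); z points along the fingers, y is the line along which they close (so a half turn about z gives the same grasp; the last joint's range is limited). The gripper opens to 85 mm and grips with 20 to 120 N. Pads are 22 mm wide; open, the fingers measure 114 mm over their backs; the gripper's body (76 mm by 85 mm) begins 54 mm behind the grasp point. The pads swing forward as they close: fully open they stand 13 mm farther back than shut.
Start: joints at [68.726, 23.915, -0.59, 92.452, 0.269, 63.638, -3.037], TCP at [202.404, -591.3, 248.26] pointing down, gripper open.
Joint ranges: [-161.28, 161.28], [-22.2, 115.67], [-73.04, 71.86], [3.21, 147.25], [-68.34, 248.33], [10.77, 114.83], [-161.83, 161.83]. Speed limits (degrees/s): [108.29, 108.29, 136.94, 136.94, 172.46, 172.46, 172.46].

## Interface

Orientations are given as a 3x3 rotation matrix whose columns are the frame's x, y, z axes.
In Python, from workcell import goto, servo_line, goto_joints, grip, hold, inverse_kinematics, camera, get_calibration, IKError, close_job, read_time_s, read_q, read_qvel, read_joint_efforts, read_ee_pos, read_tool_rot, read_force, read_torque, read_finger_gap, read_grasp_force, tcp_to_tips gives the robot as it stands. Calls block until the motion is done:
- goto(position, orientation): joint-space move of the TCP to a pose.
- servo_line(position, orientation=None, rate=150, threshold=None): straight line of the TCP; orientation=None keeps the orientation; rate is the mean speed in mm/s. With threshold (N) it stops when the force on the tool has changed by that much, and returns True; else False.
- goto_joints(angles): joint-space move.
- grip(opening, grip_force=None): opening from 0.0 (shut) to 1.0 (fully open); grip_force is the grip in N (None keeps the last); returns when the fingers have stopped.
- hold(seconds).
- inverse_kinematics(position, orientation): joint angles nearest the present ones, or None.
- camera(name): name is "scene" or "side" or "wrist"; returns (picture, depth): 400x640x3 uint8, red, green, blue; 400x640 float32, mm along the optical axis (not along the pixel's ray), 0 where there is no reading.
- get_calibration(name): a dict with "fx", "fy", "cx", "cy" (pixels), "R" (3x3) and "t" (3): a world point X has camera coordinates R X + t. Camera axes: x right, y down, z forward; pixel columns grow to the right and rows downward; lengths in mm; the calibration is good to about 2 mm. A picture is of the moment at which its call begins: read the wrist's pose just before it. get_calibration takes no time and is no camera call; for the wrist camera it gives the pose at the moment of the call.
A pose or a line that the arm cannot do raises IKError and nothing moves.
- close_job(): hands the job in; it is judged then, once.
Readings, each from a call of its own:
- read_time_s(): time.
- read_q(): joint angles.
- read_qvel(): joint speeds.
- read_joint_efforts(): joint torques, N m.
- read_ee_pos(): TCP position.
- read_tool_rot(): TCP orientation.
- read_force(): force on the tool from outside, world axes, zero at the start.
- read_torque(): the same for the moment, N m.
- read_finger_gap(): opening from 0.0 (shut) to 1.0 (fully open).
- read_grasp_force(): force on a finger pad.
Only numpy, scipy, OpenCV 4.12 (cv2) and the standard library are available. Lean on these libraries where they do the work, as an engineer would, in place of code of your own. Each camera call takes 0.05 s, during which the arm holds its last target. There are 200 camera calls.

## Working session

There is one attempt and no reset: what is moved stays moved. The work goes in short steps, each a Python script; the robot and the scene stay as the last script left them, time stands still between calls to the robot, and variables do not carry over. Pictures are saved under pics/ and viewed, at most 14 in all, crops included, and the job is handed in when it is done.

```bash
mkdir -p pics; ls; cat > h.py <<'E'
import numpy as np, cv2, math
from workcell import *
def shot(name,tag=None):
    c=get_calibration(name); p,d=camera(name)
    if tag: cv2.imwrite(f'pics/{tag}.png',p[:,:,::-1])
    return p,d,{k:np.array(v) for k,v in c.items()}
def world(c,d):
    v,u=np.mgrid[0:d.shape[0],0:d.shape[1]]
    P=np.stack([(u-c['cx'])/c['fx']*d,(v-c['cy'])/c['fy']*d,d],-1)
    return (P-c['t'])@c['R']
def ray(c,u,v,z):
    r=np.array([(u-c['cx'])/c['fx'],(v-c['cy'])/c['fy'],1])@c['R']; o=-c['R'].T@c['t']
    return o+r*(z-o[2])/r[2]
def pix(c,X):
    q=c['R']@np.array(X)+c['t']; return c['fx']*q[0]/q[2]+c['cx'],c['fy']*q[1]/q[2]+c['cy']
def down(yaw): # tool z down; tool y (closing) at world angle yaw (deg)
    a=math.radians(yaw); y=np.array([math.cos(a),math.sin(a),0]); z=np.array([0,0,-1.]); 
    return np.stack([np.cross(y,z),y,z],1)
E
python3 - <<'E'
from h import *
for n in('scene','side'):
    p,d,c=shot(n,n); np.savez(f'{n}.npz',p=p,d=d,**c); print(n,-c['R'].T@c['t'],c['R'][2])
print(read_tool_rot(),tcp_to_tips() if callable(tcp_to_tips) else tcp_to_tips,read_time_s())
E
```

```text
pics
scene [ 1235.59619706 -1149.55115229  1217.72557279] [-0.41067059  0.6586134  -0.63053791]
side [ 529.22366678 1006.23884893  909.20996947] [ 0.04351617 -0.8253648  -0.56292033]
[[ 9.46112864e-01  3.23836756e-01 -4.50880798e-04]
 [ 3.23837050e-01 -9.46112379e-01  9.65054707e-04]
 [-1.14063719e-04 -1.05906258e-03 -9.99999433e-01]] 17.0 0.1
```

View pics/scene.png

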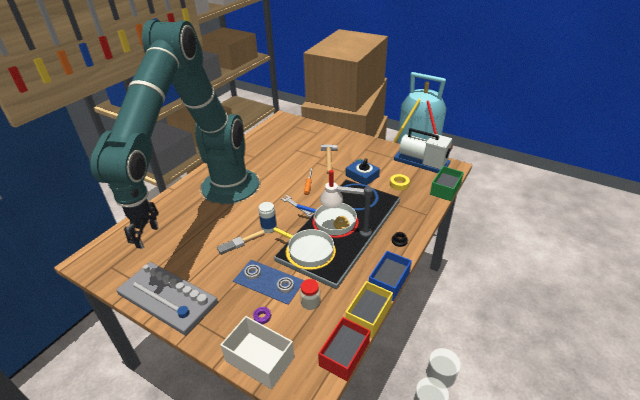

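View pics/side.png

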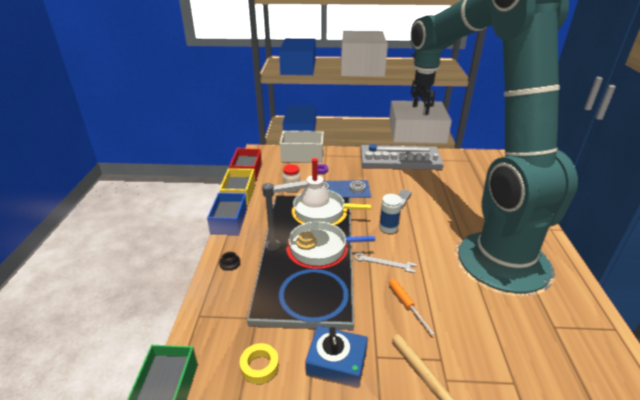

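The scene picture shows the yellow pan at (311,250) on the right, the blue-handled pan with its brass hub at (335,220) and the blue ring at (360,195) on the left. The lamp peg is at (331,178), the control box at (363,168), and the mat has steel bearings at (252,270) and (286,284). The purple ring at (262,315) and the black hub at (400,239) are the decoys. Next I measure positions.

```bash
cat > m.py <<'E'
from h import *
for n in('scene','side'):
    z=np.load(f'{n}.npz'); p,d=z['p'],z['d']; c={k:z[k] for k in('fx','fy','cx','cy','R','t')}
    W=world(c,d); hsv=cv2.cvtColor(p,cv2.COLOR_RGB2HSV); H,S,V=[hsv[...,i].astype(int) for i in range(3)]
    X,Y,Z=W[...,0],W[...,1],W[...,2]
    ok=(d>0)&(X>300)&(X<1000)&(abs(Y)<750)
    def rep(name,m,f=40):
        k,l,st,ce=cv2.connectedComponentsWithStats((m&ok).astype(np.uint8))
        for i in range(1,k):
            if st[i,4]>=f:
                q=W[l==i]; print(n,name,st[i,4],ce[i].round(),'mean',q.mean(0).round(),'lo',np.percentile(q,2,axis=0).round(),'hi',np.percentile(q,98,axis=0).round())
    blue=(H>100)&(H<125)&(S>110)
    rep('blue',blue&(Z<80)); rep('yellow',(H>20)&(H<34)&(S>150)&(V>120)&(Z<80)); rep('red',((H<5)|(H>175))&(S>150)&(Z<80)); rep('peg',((H<6)|(H>174))&(S>140)&(Z>150),8)
    rep('plate',(V<60)&(Z>22)&(Z<36),300)
    rep('brass',(H>10)&(H<28)&(S>70)&(Z>45)&(Z<90),20)
E
python3 m.py
python3 - <<'E'
import cv2
a=cv2.imread('pics/scene.png')[230:330,215:335];cv2.imwrite('pics/c1.png',cv2.resize(a,None,fx=6,fy=6,interpolation=3))
E
```

```text
scene blue 288 [413. 162.] mean [692. 594.  15.] lo [598. 576.   1.] hi [820. 628.  26.]
scene blue 458 [361. 174.] mean [527. 339.  36.] lo [451. 245.   6.] hi [586. 416.  54.]
scene blue 71 [375. 198.] mean [660. 216.  30.] lo [630. 157.  24.] hi [676. 268.  37.]
scene blue 68 [306. 208.] mean [449. -24.  59.] lo [410. -32.  49.] hi [493. -11.  67.]
scene blue 140 [268. 223.] mean [ 360. -173.   52.] lo [ 329. -187.   26.] hi [ 378. -148.   77.]
scene blue 605 [391. 273.] mean [ 907. -163.   53.] lo [ 852. -239.   12.] hi [951. -86.  73.]
scene blue 1059 [268. 283.] mean [ 523. -395.    3.] lo [ 405. -447.   -3.] hi [ 631. -330.    8.]
scene blue 100 [183. 311.] mean [ 374. -665.   47.] lo [ 357. -679.   32.] hi [ 390. -648.   54.]
scene yellow 249 [399. 182.] mean [701. 397.  21.] lo [658. 358.   1.] hi [744. 445.  34.]
scene yellow 80 [283. 233.] mean [ 452. -196.   59.] lo [ 410. -204.   48.] hi [ 490. -186.   68.]
scene yellow 153 [307. 261.] mean [ 603. -252.   30.] lo [ 504. -293.   24.] hi [ 675. -139.   36.]
scene yellow 744 [370. 307.] mean [ 907. -333.   50.] lo [ 828. -4
[... 1842 characters left out ...]
41. 295.] lo [584. -51. 259.] hi [596. -36. 321.]
side plate 549 [284. 212.] mean [ 706. -179.   30.] lo [ 663. -272.   26.] hi [ 740. -101.   34.]
side plate 1044 [276. 268.] mean [696.  97.  30.] lo [634.  19.  27.] hi [740. 174.  33.]
side plate 313 [342. 271.] mean [500. 100.  30.] lo [481.  47.  26.] hi [540. 164.  33.]
side plate 1735 [315. 293.] mean [577. 191.  31.] lo [510. 122.  27.] hi [651. 260.  34.]
side brass 397 [238. 179.] mean [ 897. -342.   61.] lo [ 847. -425.   46.] hi [ 946. -252.   72.]
side brass 90 [357. 207.] mean [ 452. -185.   56.] lo [ 406. -193.   47.] hi [ 499. -178.   62.]
side brass 232 [306. 240.] mean [614.  -3.  56.] lo [586. -30.  46.] hi [643.  19.  67.]
```

View pics/c1.png

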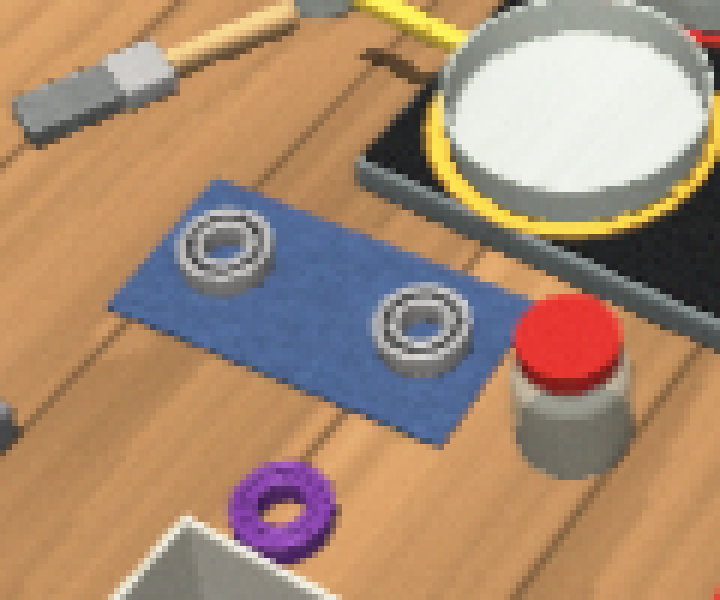

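The crop shows two steel bearings on the mat, at scene (252,270) and (285,284). Both are steel-coloured with dark seals, so they fit; the purple ring at (262,315) is excluded. Next I fit the precise positions.

```bash
cat > m2.py <<'E'
from h import *
from scipy.optimize import least_squares as LS
def circ(P,r):
    s=LS(lambda q:np.hypot(P[:,0]-q[0],P[:,1]-q[1])-r,np.median(P[:,:2],0),loss='soft_l1',f_scale=3); return s.x.round(1),np.abs(s.fun).mean().round(1)
for n in('scene','side'):
    z=np.load(f'{n}.npz'); p,d=z['p'],z['d']; c={k:z[k] for k in('fx','fy','cx','cy','R','t')}
    W=world(c,d); hsv=cv2.cvtColor(p,cv2.COLOR_RGB2HSV); H,S,V=[hsv[...,i].astype(int) for i in range(3)]
    X,Y,Z=W[...,0],W[...,1],W[...,2]
    box=lambda x0,x1,y0,y1,z0,z1:(d>0)&(X>x0)&(X<x1)&(Y>y0)&(Y<y1)&(Z>z0)&(Z<z1)
    def P(m,zp):
        v,u=np.nonzero(m); return np.array([ray(c,a,b,zp) for a,b in zip(u,v)])
    pl=box(460,700,-320,320,20,40)
    for nm,m in(('hot',pl&((H<8)|(H>172))&(S>120)),('load',pl&(H>20)&(H<34)&(S>130)),('cool',pl&(H>100)&(H<125)&(S>110))):
        if m.sum()>30: print(n,nm,circ(P(m,30),89.5),m.sum())
    for nm,m in (('peg',box(550,640,-90,10,262,330)&((H<8)|(H>172))&(S>120)),('yh',box(400,500,-230,-150,40,70)&(H>20)&(H<34)&(S>130)),('bh',box(400,500,-70,30,40,70)&(H>100)&(H<125)&(S>110)),
      ('post',box(690,800,-60,40,60,230)&(V<110)),('knobtop',box(440,600,300,450,70,130)),('knobwhite',box(440,600,300,450,53,130)&(S<50)&(V>150)),
      ('bearA',box(400,480,-450,-340,15,30)&(S<80)),('bearB',box(500,650,-450,-340,15,30)&(S<80)),
      ('rimY',box(470,690,-300,-100,60,70)&(S<60)),('rimB',box(470,690,-95,100,60,70)&(S<60)),
      ('oil',box(300,420,-220,-60,60,140)),('boxtop',box(430,600,300,450,46,54)&(H>100)&(S>110))):
        q=W[m]
        if len(q)>5:
            print(n,nm,len(q),'mean',q.mean(0).round(1),'mid',((np.percentile(q,2,axis=0)+np.percentile(q,98,axis=0))/2).round(1),'ext',np.ptp(q,axis=0).round())
            if 'bear' in nm: print('   c',circ(q[:, :2],26) )
            if 'rim' in nm: print('   c',circ(q,86.5))
            if nm in('yh','bh'): vv=np.linalg.svd((q-q.mean(0))[:,:2])[2][0]; print('   ang',math.degrees(math.atan(vv[1]/vv[0])))
    if n=='side': print(W[350:352,300:360:8].round())
E
python3 m2.py; python3 - <<'E'
import cv2
a=cv2.imread('pics/side.png')[140:390,200:400];cv2.imwrite('pics/c2.png',cv2.resize(a,(480,600),interpolation=3))
E
```

```text
scene hot (array([583.2,  -6. ]), np.float64(3.9)) 146
scene load (array([ 585.2, -199.6]), np.float64(3.9)) 163
scene cool (array([581.9, 194.6]), np.float64(9.8)) 169
scene peg 57 mean [592.5 -56.1 295. ] mid [592.1 -54.5 291.9] ext [15. 22. 59.]
scene yh 80 mean [ 452.4 -196.2   59.3] mid [ 450.5 -195.    57.8] ext [84. 20. 24.]
   ang -1.8555039108180396
scene bh 68 mean [449.  -23.6  59. ] mid [451.3 -21.8  58.3] ext [86. 24. 19.]
   ang 5.545071203915533
scene post 167 mean [726.4 -10.3 146.1] mid [724.5  -9.1 145.7] ext [ 25.  26. 169.]
scene knobtop 39 mean [528.2 369.7  86.3] mid [527.3 372.4  84.7] ext [20. 54. 29.]
scene knobwhite 36 mean [531.  361.4  56.6] mid [526.2 373.4  58.6] ext [77. 73. 11.]
scene bearA 132 mean [ 446.8 -389.4   20.1] mid [ 445.8 -390.2   20.2] ext [58. 61. 10.]
   c (array([ 445.3, -388.6]), np.float64(4.8))
scene bearB 153 mean [ 588.6 -378.2   20.5] mid [ 589.  -378.    20.6] ext [58. 60. 13.]
   c (array([ 588. , -378.1]), np.float64(4.7))
scene rimY 126 mean [ 586.1 -201.6   63.5] mid [ 587.8 -199.9   64.1] ext [175. 177.  10.]
   c (array([ 5
[... 1373 characters left out ...]
584.1 -191.4   63.4] ext [171. 172.   7.]
   c (array([ 583.6, -194.7]), np.float64(1.5))
side rimB 186 mean [581.    1.6  63.1] mid [580.1  -0.8  63.3] ext [173. 179.   8.]
   c (array([579.3,  -1. ]), np.float64(1.9))
side oil 470 mean [ 344.8 -133.6   99.2] mid [ 358. -148.   92.] ext [110.  84.  63.]
side boxtop 1192 mean [506.9 393.6  49.8] mid [514.1 383.5  49.7] ext [141. 131.   8.]
[[[605. 353.  -2.]
  [585. 355.   3.]
  [563. 390.  52.]
  [544. 396.  62.]
  [526. 404.  74.]
  [507. 396.  64.]
  [488. 389.  56.]
  [469. 382.  48.]]

 [[605. 357.  -1.]
  [585. 356.  -1.]
  [563. 392.  51.]
  [544. 392.  53.]
  [526. 404.  71.]
  [507. 399.  65.]
  [488. 391.  55.]
  [469. 386.  50.]]]
```

View pics/c2.png

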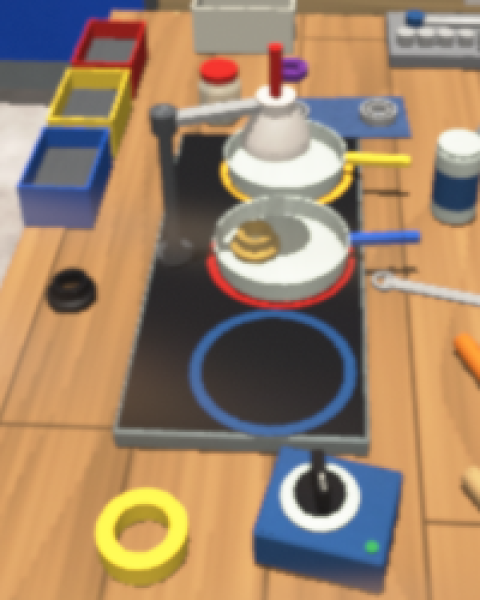

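The cropped side view shows the lamp (peg at side (314,167)) swung slightly right, the hub in the blue pan, the blue ring free, and the knob bar on the control box. The two cameras agree to within about 5 mm, so I use their averages. First move is the lamp.

```bash
cat >> h.py <<'E'
HOT=np.array([582.,-2.5]);LOAD=np.array([584.,-197.6]);COOL=np.array([581.2,192.5]);HINGE=np.array([722.,-1.6])
def lamp(th): return HINGE+140*np.array([-math.cos(th),-math.sin(th)])
def P3(xy,z): return np.array([xy[0],xy[1],z])
E
python3 - <<'E'
from h import *
th0=math.atan2(1.6+48.8-3.2+0*1,722-590.5); th0=math.atan2(47.2,131.5)
for off in(90,-90):
    print(off,[ (lambda q: None if q is None else np.round(q,0))(inverse_kinematics(P3(lamp(t),300),down(off+math.degrees(t)))) for t in(th0,-.5,-1.27)])
try:
    off=90 if (lambda a:a is not None and abs(a[6])<155)(inverse_kinematics(P3(lamp(-1.27),300),down(90+math.degrees(-1.27)))) else -90
    servo_line([300,-480,420],rate=250)
    goto(P3(lamp(th0),385),down(off+math.degrees(th0)))
    print(off,read_time_s(),read_ee_pos())
    p,d,c=shot('wrist','w1'); np.savez('w1.npz',p=p,d=d,**c)
except IKError as e: print('IK',e)
E
```

```text
90 [array([ 46.,  30., -62.,  92.,  27.,  74.,  90.]), array([ 25.,  25., -46.,  91.,  19.,  72.,  37.]), array([ 15.,  36., -47.,  77.,  26.,  78., -14.])]
-90 [array([ 24.,  20., -29.,  93.,  10.,  69., -77.]), array([  15.,   22.,  -32.,   91.,   12.,   70., -138.]), array([ -49.,   42.,   62.,   79.,  -37.,   80., -150.])]
90 3.0417 [590.21686465 -49.90529317 384.71346552]
```

View pics/w1.png

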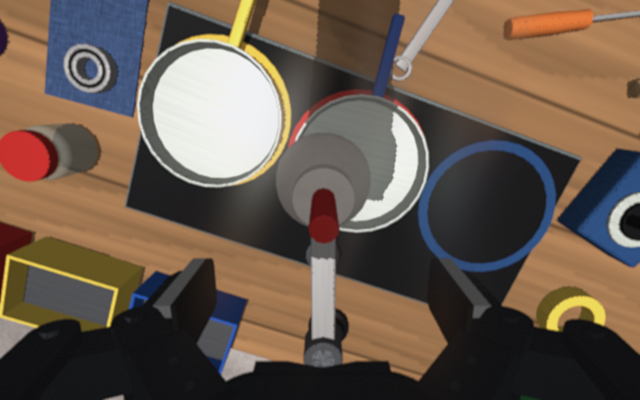

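```bash
python3 - <<'E'
from h import *
z=np.load('w1.npz'); p,d=z['p'],z['d']; c={k:z[k] for k in('fx','fy','cx','cy','R','t')}
print(-c['R'].T@c['t'],c['R'][2])
W=world(c,d); hsv=cv2.cvtColor(p,cv2.COLOR_RGB2HSV); H,S,V=[hsv[...,i].astype(int) for i in range(3)]
m=(d>0)&((H<8)|(H>172))&(S>120)&(W[...,2]>240)
q=W[m];print(len(q)); 
if len(q): print(q.mean(0),np.percentile(q,[2,98],axis=0)); t=q[q[:,2]>q[:,2].max()-6]; print(t.mean(0))
print(pix(c,P3(lamp(.345),322)))
E
```

```text
[526.69183041 -72.69642922 510.41710116] [ 0.24936188  0.08827304 -0.96437883]
1264
[586.58959847 -50.52008512 307.09871959] [[581.22144863 -57.6475039  261.18063874]
 [596.93523716 -42.28212255 320.92155224]]
[589.25513015 -49.59732137 319.61613121]
(np.float64(323.71533431731393), np.float64(230.69158627375447))
```

The wrist view puts the peg top at (323,230), exactly where predicted, with the rings and pans as expected. Now the grasp and swing.

```bash
cat > swing.py <<'E'
from h import *
def swing(th0,th1,release=True):
    """grasp the peg at th0, take it to th1 along its arc, let go and rise"""
    R=lambda t:down(90+math.degrees(t))
    grip(0.6); servo_line(P3(lamp(th0),300),R(th0),rate=120)
    grip(0.0,30); print('gap',read_finger_gap(),read_grasp_force())
    for t in np.linspace(th0,th1,12)[1:]:
        servo_line(P3(lamp(t),300),R(t),rate=110)
        f=read_force()
        if np.linalg.norm(f)>35: print('force',t,f)
    grip(0.6); servo_line(P3(lamp(th1),385),rate=150); print(read_time_s())
E
python3 - <<'E'
from swing import *
swing(.345,-1.24)
p,d,c=shot('scene','s2'); np.savez('scene.npz',p=p,d=d,**c)
p,d,c=shot('wrist','w2')
W=world(c,d); hsv=cv2.cvtColor(p,cv2.COLOR_RGB2HSV); H,S,V=[hsv[...,i].astype(int) for i in range(3)]
m=(d>0)&((H<8)|(H>172))&(S>120)&(W[...,2]>315); print(W[m].mean(0),lamp(-1.24))
E
```

```text
gap 0.20141880107930163 29.16215479373932
9.5833
[676.2353054  131.5078136  319.65426471] [676.52852018 130.80975992]
```

```bash
cat > pan.py <<'E'
from h import *
from scipy.optimize import least_squares as LS
def circ(P,r):
    s=LS(lambda q:np.hypot(P[:,0]-q[0],P[:,1]-q[1])-r,np.median(P[:,:2],0),loss='soft_l1',f_scale=2); return s.x,np.abs(s.fun).mean()
HUE={'b':(100,125),'y':(20,34),'r':(172,188)}
def look(col,near,tag=None,ring=None,cam='wrist'):
    """handle centre line + rim circle of the pan near xy, and ring fits"""
    p,d,c=shot(cam,tag); W=world(c,d); hsv=cv2.cvtColor(p,cv2.COLOR_RGB2HSV); H,S,V=[hsv[...,i].astype(int) for i in range(3)]
    Z=W[...,2]; r=np.hypot(W[...,0]-near[0],W[...,1]-near[1]); ok=d>0
    hue=lambda k:(((H-HUE[k][0])%180)<=HUE[k][1]-HUE[k][0])&(S>110)&(V>50)
    h=W[ok&hue(col)&(Z>58)&(Z<66)&(r>85)&(r<200)]
    rim=W[ok&(S<70)&(Z>60.5)&(Z<68)&(r>65)&(r<110)]
    out={}
    if len(rim)>30: out['pan'],out['res']=circ(rim,86.5)
    if len(h)>20: out['hm']=h.mean(0); v=np.linalg.svd((h-h.mean(0))[:,:2],full_matrices=False)[2][0]; out['hang']=math.degrees(math.atan(v[1]/v[0]))
    for k,(cc) in (ring or {}).items():
        q=np.hypot(W[...,0]-cc[0],W[...,1]-cc[1]); g=W[ok&hue(k)&(Z>22)&(Z<37)&(q<120)]
        if len(g)>50: out['ring_'+k]=circ(g,89.5)
    return out
E
python3 - <<'E'
from pan import *
servo_line(P3([560,60],385),down(60),rate=250)
grip(0.6)
a=95.5
goto(P3([448,-18],220),down(a))
for k,v in look('b',(581,-3),'w3',{'b':COOL,'r':HOT,'y':LOAD}).items(): print(k,v)
print(read_time_s(),read_q())
E
```

```text
pan [580.95540788  -3.57547819]
res 0.7737822286361226
hm [445.60741706 -17.75404597  61.6776134 ]
hang 6.053716981615685
ring_b (array([581.63178661, 191.71235622]), np.float64(3.5452261269466097))
ring_r (array([580.47783377,  -2.83524654]), np.float64(3.022242398407411))
ring_y (array([ 581.26355373, -198.77675618]), np.float64(3.119080437747271))
11.7083 [ 48.92689799  14.04239358 -56.57335136 116.68568871  14.10116532
  56.17117236  80.66304854]
```

View pics/w3.png

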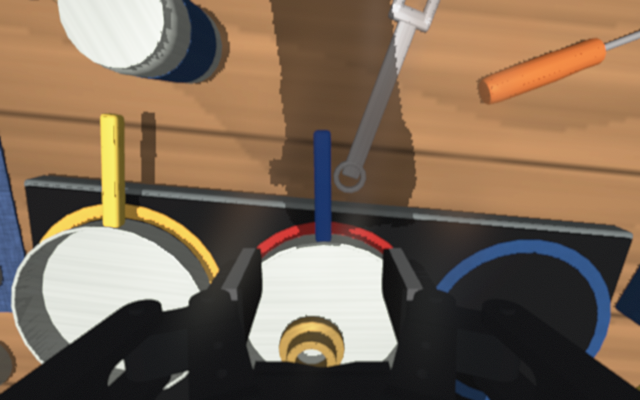

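The wrist view shows the blue handle at (322,185), the hub at (312,345), and the rings as fitted. Grasp and slide.

```bash
cat >> pan.py <<'E'
def slide(col,pan,ang,target,rate=80):
    """pinch the handle at 135 mm, carry the pan along the plate to target, let go, rise"""
    a=math.radians(ang); g=np.array(pan)-135*np.array([math.cos(a),math.sin(a)]); R=down(90+ang); tgt=g+np.array(target)-np.array(pan)
    grip(0.5); servo_line(P3(g,120),R,rate=200); hit=servo_line(P3(g,57),R,rate=80,threshold=15)
    if hit: print('contact on the way down',read_ee_pos()); return False
    grip(0.0,60); print('gap',read_finger_gap(),read_grasp_force(),read_ee_pos())
    n=max(2,int(np.linalg.norm(tgt-g)/30)+1)
    for s in np.linspace(0,1,n)[1:]:
        servo_line(P3(g+(tgt-g)*s,57),R,rate=rate)
        if read_finger_gap()<.1: print('lost grip',s); return False
    f=read_force(); print('force',np.round(f,1),read_grasp_force())
    grip(0.5); servo_line(P3(tgt,200),rate=200); return True
E
python3 - <<'E'
from pan import *
print(slide('b',(581,-3.5),6.05,(581.4,192.2)))
for k,v in look('b',COOL,'w4',{'b':COOL}).items(): print(k,v)
print(read_time_s())
E
```

```text
gap 0.15071725897824015 60.611854791641235 [446.96587252 -17.82931592  57.46047489]
force [ 1.  -0.4  8.3] 60.41484475135803
True
pan [581.88463256 190.96556598]
res 0.7649917807220235
hm [446.9843039  177.40814527  61.64811021]
hang 5.644900276094696
ring_b (array([412.84878494, 179.59740571]), np.float64(6.713118506348494))
18.5833
```

Blue pan is within 2 mm of its ring. Now the bearings: look at the mat from above.

```bash
python3 - <<'E'
from pan import *
servo_line(P3([447,178],260),rate=250)
goto(P3([400,-250],300),down(60))
goto(P3([500,-375],300),down(60))
print(read_time_s())
p,d,c=shot('wrist','w5'); W=world(c,d); hsv=cv2.cvtColor(p,cv2.COLOR_RGB2HSV); H,S,V=[hsv[...,i].astype(int) for i in range(3)]
X,Y,Z=[W[...,i] for i in range(3)]
m=(d>0)&(Z>16.5)&(Z<25)&(Y<-320)&(Y>-460)&(X>390)&(X<650)&(S<90)
k,l,st,ce=cv2.connectedComponentsWithStats(m.astype(np.uint8))
for i in range(1,k):
    if st[i,4]>100: (u,v),_=cv2.minEnclosingCircle(np.argwhere(l==i)[:,::-1].astype(np.float32)); q=W[l==i]; print(st[i,4],ce[i],q.mean(0),np.ptp(q,axis=0),cv2.minEnclosingCircle(q[:,:2].astype(np.float32)))
j=W[(d>0)&(Z>60)&(Z<110)&(X>560)&(X<760)&(Y<-330)&(Y>-520)&(S>120)]; print('jar',len(j)); 
if len(j): print(j.mean(0),np.ptp(j,axis=0))
for k,v in look('y',(585,-198)).items(): print(k,v)
E
```

```text
21.25
1163 [258.13413586 106.43938091] [ 408.56621437 -401.75031565   20.36767716] [37.39668344 59.37518377  6.90278917] ((398.70849609375, -402.3099365234375), 29.7854061126709)
1455 [355.8556701  225.24054983] [ 583.42975576 -374.54138655   20.07784924] [59.4275545  59.31196229  6.2977979 ] ((584.2254638671875, -374.9869384765625), 29.860322952270508)
jar 245
[ 689.55287629 -409.50126694   88.79170608] [36.55598002 14.91981257 15.18031387]
pan [ 584.49704868 -198.491061  ]
res 1.0821935861590501
hm [ 457.68818254 -193.12949093   61.46670334]
hang -2.113610557867972
```

View pics/w5.png

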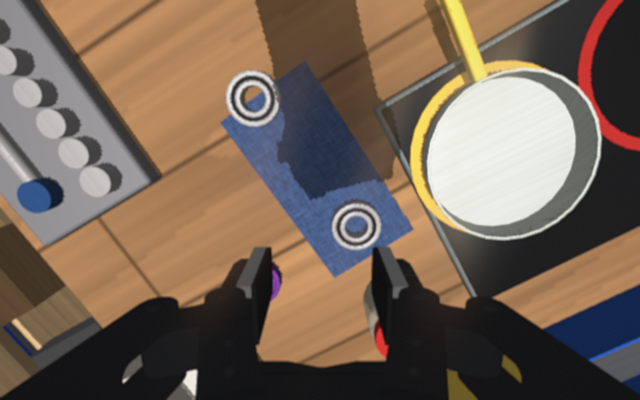

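One bearing, at (251,97) in the picture, has been knocked towards the mat's near edge; the other, at (355,225), is in place. I pick that one (B) first.

```bash
cat > bear.py <<'E'
from pan import *
def bearings(tag=None,box=(380,660,-480,-320,16,26)):
    p,d,c=shot('wrist',tag); W=world(c,d); S=cv2.cvtColor(p,cv2.COLOR_RGB2HSV)[...,1]
    X,Y,Z=[W[...,i] for i in range(3)]; x0,x1,y0,y1,z0,z1=box
    m=(d>0)&(X>x0)&(X<x1)&(Y>y0)&(Y<y1)&(Z>z0)&(Z<z1)&(S<95)
    k,l,st,ce=cv2.connectedComponentsWithStats(m.astype(np.uint8)); o=[]
    for i in range(1,k):
        if st[i,4]>150:
            q=W[l==i]; e=cv2.minEnclosingCircle(q[:,:2].astype(np.float32)); o.append((np.round(e[0],1),round(e[1],1),q[:,2].mean().round(1)))
    return o
def pick(xy,z=20,yaw=90):
    R=down(yaw); grip(1.0); servo_line(P3(xy,90),R,rate=250)
    if servo_line(P3(xy,z),R,rate=60,threshold=12): print('touch',read_ee_pos())
    z0=read_ee_pos()[2]; grip(0.0,60); print('gap',read_finger_gap(),read_grasp_force()); servo_line(P3(xy,150),rate=150); print('held',read_finger_gap(),read_grasp_force()); return z0
def place(xy,z0,yaw=90,base=32):
    R=down(yaw); servo_line(P3(xy,150),R,rate=250); servo_line(P3(xy,z0+base+12),R,rate=120)
    print('gap before',read_finger_gap())
    hit=servo_line(P3(xy,z0+base-1),R,rate=25,threshold=6); print('hit',hit,read_ee_pos())
    grip(0.82); hold(.1); servo_line(P3(xy,200),rate=200)
E
python3 - <<'E'
from bear import *
z0=pick((584.2,-375)); place((584.5+37,-198.5),z0)
servo_line(P3([430,-330],260),down(90),rate=250)
print(read_time_s(),bearings('w6'),bearings(None,(490,680,-290,-110,49,58)))
for k,v in look('y',(585,-198)).items(): print(k,v)
E
```

```text
gap 0.6738045037321007 63.22144389152527
held 0.6721071074610191 64.29508566856384
gap before 0.6759342754716492
hit True [ 621.45558684 -198.64114209   52.78266983]
30.2333 [(array([ 398. , -402.6]), 29.8, np.float64(20.3))] [(array([ 545.2, -263.7]), 39.2, np.float64(53.5)), (array([ 550.2, -132.4]), 37.3, np.float64(53.3))]
pan [ 585.14143055 -198.33494077]
res 0.8742529832632804
hm [ 449.2438464  -192.99887899   61.36288896]
hang -2.642065248990552
```

View pics/w6.png

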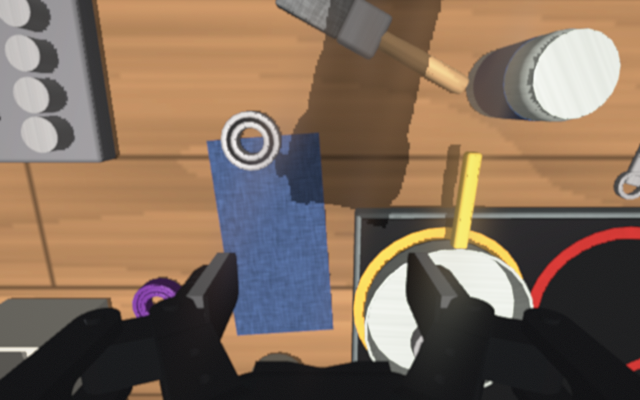

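Bearing A lies at (250,140) in the picture, measured at (398,-402.6) mm and essentially flat. Picking it now.

```bash
python3 - <<'E'
from bear import *
z0=pick((398,-402.6)); place((585-37,-198.4),z0)
servo_line(P3([480,-215],300),down(90),rate=250)
print(read_time_s(),bearings('w7'),bearings(None,(490,680,-290,-110,49,58)))
for k,v in look('y',(585,-198),None,{'r':HOT,'y':LOAD}).items(): print(k,v)
E
```

```text
gap 0.6776979772599309 61.24659061431885
held 0.6696801025247782 64.30229544639587
gap before 0.6747331085883393
hit True [ 547.98392192 -198.51189203   52.7995105 ]
38.7417 [] [(array([ 547.6, -199.5]), 29.9, np.float64(52.1)), (array([ 587.2, -199. ]), 84.1, np.float64(53.6)), (array([ 621.4, -199.8]), 30.1, np.float64(52.0))]
pan [ 584.1139866  -197.81037376]
res 1.0964726435770549
hm [ 449.18670268 -191.86318349   61.50331142]
hang -2.6183565496941212
ring_r (array([581.88158973,  -2.9149849 ]), np.float64(3.993742058378477))
ring_y (array([ 581.41905906, -197.8855726 ]), np.float64(3.1674566834649145))
```

View pics/w7.png

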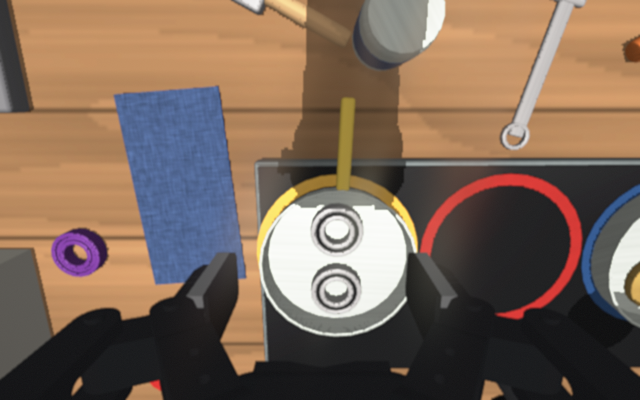

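Both bearings lie flat in the yellow pan, tops at z≈52 as expected. Before the slide, I check that the blue pan is still on its ring.

```bash
python3 - <<'E'
from bear import *
servo_line(P3([440,60],300),down(90),rate=250)
o=look('b',COOL,'w8'); print(o)
if np.hypot(*(o['pan']-[581.4,192]))<8:
    servo_line(P3([440,-190],250),down(90),rate=250)
    o=look('y',(584.5,-198)); print(o)
    print(slide('y',o['pan'],-2.6,(581.7,-2.7),70))
    print(look('y',HOT,None,{'r':HOT}),bearings('w9',(490,680,-95,95,49,58)),read_time_s())
E
```

```text
{'pan': array([581.67486724, 190.58230597]), 'res': np.float64(1.0136358541270263), 'hm': array([447.35817273, 176.22861077,  61.44694663]), 'hang': 5.769869640962552}
{'pan': array([ 584.64727026, -198.08593107]), 'res': np.float64(1.0110618041563497), 'hm': array([ 448.84051187, -191.7025688 ,   61.51305793]), 'hang': -2.614908580903795}
gap 0.14693931482378822 59.4993531703949 [ 449.97052804 -192.10281244   57.52143946]
force [-0.3 -1.1 10.4] 59.86138701438904
True
{'pan': array([582.2958066 ,  -4.49306468]), 'res': np.float64(0.7494742942307964), 'hm': array([454.45987406,  10.5853878 ,  61.62524572]), 'hang': 36.74437967492326, 'ring_r': (array([411.58706735,   4.49163343]), np.float64(6.037238029257635))} [(array([545.1,  -5.3]), 30.1, np.float64(52.1)), (array([602.8,  -5.5]), 25.0, np.float64(51.8))] 48.975
```

View pics/w9.png

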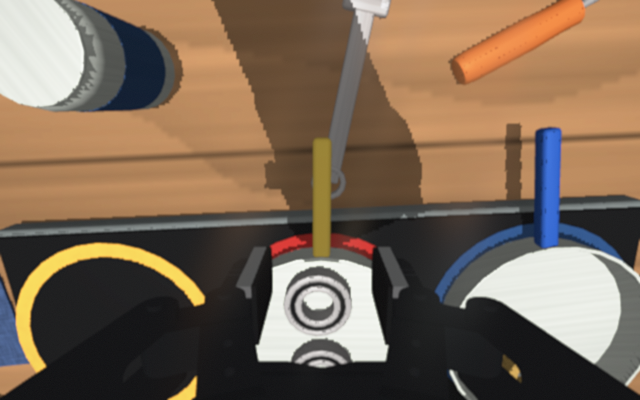

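The loaded pan stands on the red ring, about 2 mm off. Next the lamp goes back, then I look at the knob.

```bash
python3 - <<'E'
from swing import *
th=-1.24
servo_line(P3([448,3],390),rate=250)
goto(P3(lamp(-0.7),390),down(90+math.degrees(-.7)))
servo_line(P3(lamp(th),390),down(90+math.degrees(th)),rate=200); print(read_q())
def peg():
    p,d,c=shot('wrist'); W=world(c,d); hsv=cv2.cvtColor(p,cv2.COLOR_RGB2HSV); H,S=[hsv[...,i].astype(int) for i in range(2)]
    return W[(d>0)&((H<8)|(H>172))&(S>120)&(W[...,2]>315)].mean(0)
a=peg(); print(a)
if np.hypot(*(a[:2]-lamp(th)))<8:
    swing(th,0.0); print(peg(),read_time_s())
    servo_line(P3([470,150],385),down(90),rate=250)
    goto(P3([440,375],330),down(90)); p,d,c=shot('wrist','w10'); np.savez('w10.npz',p=p,d=d,**c)
E
```

```text
[ 17.07017981  34.1306072  -52.11095662  69.59556748  26.33488128
  88.0144806  -11.59067161]
[676.25905635 131.40878098 319.73128827]
gap 0.1998505077507272 29.195478558540344
57.5917
[580.32280825  -5.85957346 326.58556654] 57.6417
```

View pics/w10.png

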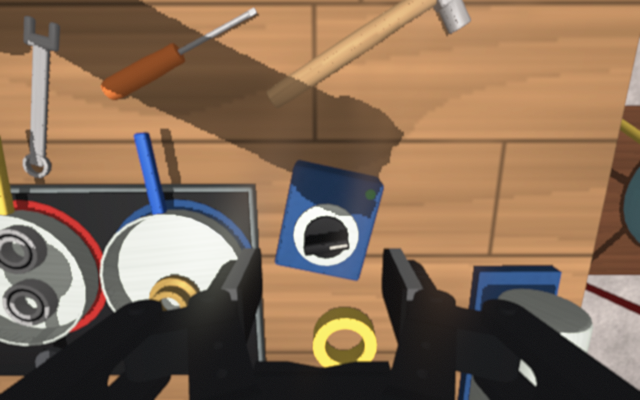

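The wrist view shows the knob bar at (325,243) with its white mark at the right end, near (338,245). Measuring the axis and the bar's direction.

```bash
cat > knob.py <<'E'
from h import *
def knob(tag=None,load=None):
    if load: z=np.load(load); p,d=z['p'],z['d']; c={k:z[k] for k in('fx','fy','cx','cy','R','t')}
    else: p,d,c=shot('wrist',tag)
    W=world(c,d); hsv=cv2.cvtColor(p,cv2.COLOR_RGB2HSV); S,V=[hsv[...,i].astype(int) for i in(1,2)]
    X,Y,Z=[W[...,i] for i in range(3)]; box=(d>0)&(X>440)&(X<600)&(Y>310)&(Y<450)
    r=W[box&(Z>47)&(Z<58)&(S<50)&(V>140)]; t=W[box&(Z>75)&(Z<130)]
    zt=np.percentile(t[:,2],90); t=t[t[:,2]>zt-5]; mk=W[box&(Z>zt-5)&(V>130)]
    rc=cv2.minAreaRect(t[:,:2].astype(np.float32))
    v=np.linalg.svd((t-t.mean(0))[:,:2],full_matrices=False)[2][0]
    print('dial',len(r),cv2.minEnclosingCircle(r[:,:2].astype(np.float32)) if len(r) else '','top',len(t),zt.round(1),'rect',rc,'ang',math.degrees(math.atan2(v[1],v[0]))%180,'mark',len(mk),mk.mean(0) if len(mk) else '')
    return rc
if __name__=='__main__':
    knob(load='w10.npz'); xy=(523,378)
    for a in (180,175,0): print(a,[(lambda q:None if q is None else np.round(q[[0,2,6]]))(inverse_kinematics(P3(xy,95),down(a-s))) for s in (0,45,90,135)])
E
python3 knob.py
```

```text
dial 1354 ((525.4183349609375, 377.4559631347656), 40.70307540893555) top 560 94.4 rect ((523.0574340820312, 377.5391540527344), (13.903514862060547, 50.82886505126953), 8.373947143554688) ang 99.17790382935465 mark 107 [507.01981361 393.54641629 149.50500212]
180 [array([  4., -68., 103.]), array([  1., -61.,  61.]), array([ -3., -53.,  21.]), array([ -9., -43., -19.])]
175 [array([  4., -68.,  98.]), array([  1., -60.,  57.]), array([ -4., -52.,  16.]), array([ -9., -43., -24.])]
0 [array([-14., -35., -59.]), array([-20., -26., -99.]), array([-73.,  51., -96.]), array([  6., -72., 146.])]
```

```bash
python3 - <<'E'
from knob import *
xy=(523.,377.5); y0=188.4
grip(0.6); servo_line(P3([480,377.5],250),down(140),rate=250); servo_line(P3(xy,150),down(y0),rate=150)
if servo_line(P3(xy,85),rate=60,threshold=15): print('touch',read_ee_pos())
grip(0.0,60); print('gap',read_finger_gap(),read_time_s()); t0=np.array(read_torque())
for s in np.arange(6,146,6):
    servo_line(P3(xy,85),down(y0-s),rate=60); hold(.05)
    T=np.array(read_torque())-t0; R=np.array(read_tool_rot()); y=math.degrees(math.atan2(R[1,1],R[0,1]))%360
    print(s,round(y0-y,1),T.round(2),round(read_finger_gap(),3))
    if abs(T[2])>0.8: break
print(read_time_s())
E
```

```text
gap 0.14749827173132313 63.4667
6 6.1 [ 0.07  0.07 -0.02] 0.15
12 12.1 [ 0.08  0.13 -0.11] 0.151
18 18.1 [ 0.08  0.2  -0.09] 0.148
24 24.1 [ 0.1   0.34 -0.04] 0.151
30 30.1 [ 0.18  0.39 -0.1 ] 0.148
36 36.1 [ 0.16  0.36 -0.09] 0.151
42 42.1 [ 0.35  0.45 -0.06] 0.154
48 48.0 [ 0.37  0.44 -0.05] 0.154
54 54.0 [ 0.5   0.43 -0.12] 0.15
60 60.0 [ 0.54  0.46 -0.07] 0.147
66 66.0 [ 0.63  0.4  -0.12] 0.153
72 72.0 [ 0.7   0.38 -0.11] 0.153
78 78.0 [ 0.74  0.36 -0.05] 0.155
84 83.9 [ 0.43 -0.1   2.13] 0.152
67.7833
```

The stop was reached at about 82° of clockwise turn, which fits a start angle near 1.2. Release and check everything.

```bash
python3 - <<'E'
from knob import *
from bear import look,bearings
grip(0.6); servo_line(P3([523,377.5],200),rate=150)
goto(P3([440,375],330),down(90)); knob('w11')
servo_line(P3([400,100],330),down(90),rate=250)
print(look('b',COOL)); 
servo_line(P3([400,0],330),down(90),rate=250); print(look('y',HOT,'w12'))
for n in('side','scene'):
    p,d,c=shot(n,n+'2'); W=world(c,d); hsv=cv2.cvtColor(p,cv2.COLOR_RGB2HSV); H,S=[hsv[...,i].astype(int) for i in range(2)]
    q=W[(d>0)&((H<8)|(H>172))&(S>120)&(W[...,2]>262)&(W[...,2]<330)&(W[...,0]>500)&(abs(W[...,1])<150)]; print(n,len(q),q.mean(0) if len(q) else '')
    print(look('y',HOT,None,None,n).get('pan'),look('b',COOL,None,None,n).get('pan'))
print(read_time_s())
E
python3 -c "
import cv2
a=cv2.imread('pics/side2.png')[120:400,200:420];cv2.imwrite('pics/c3.png',cv2.resize(a,(471,600),interpolation=3))"
```

```text
dial 1363 ((525.5736694335938, 377.4453430175781), 40.37514877319336) top 552 94.5 rect ((523.4552612304688, 377.4527587890625), (51.116859436035156, 14.16430377960205), 18.415699005126953) ang 18.692904492110006 mark 80 [511.33591881 392.84379064 168.6011526 ]
{'pan': array([581.58460049, 190.90916416]), 'res': np.float64(0.9502363272262445), 'hm': array([449.15433377, 176.9537898 ,  61.49746707]), 'hang': 5.626810534062805}
{'pan': array([581.6157157 ,  -4.97651977]), 'res': np.float64(1.0355934099683575), 'hm': array([446.49285387,   2.41106369,  61.45328995]), 'hang': -3.113870004816742}
side 99 [581.27600198   5.15277051 295.32900239]
[580.90609854  -1.90056946] [580.472257   193.19399211]
scene 57 [586.66452671  -9.80978437 296.81427319]
[585.54726119  -6.8424013 ] [583.86722266 187.99113677]
72.1917
```

View pics/c3.png

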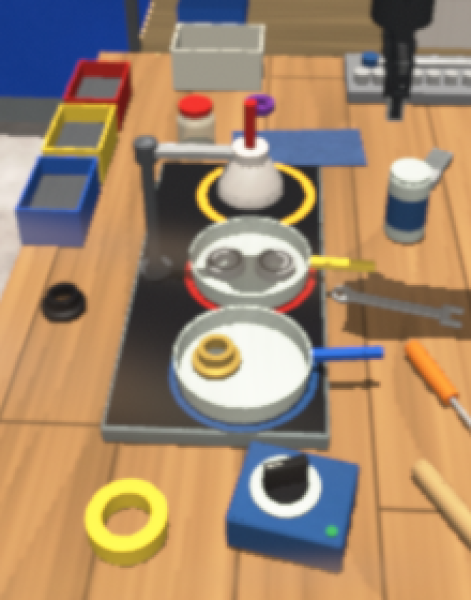

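View pics/w12.png

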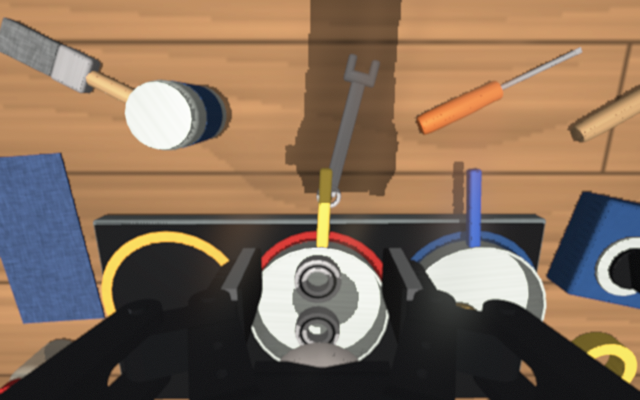

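The side view shows the lamp over the red ring, both bearings in the yellow pan on it, and the hub pan on the blue ring. Both pans measure within about 3 mm of their rings. The knob bar ends at 18°; with the box turned about -14°, the clockwise stop should put it near 17°. Handing in.

```bash
python3 - <<'E'
from workcell import *
hold(.3); print(close_job())
E
```

```text
the job is handed in; nothing more can be done
None
```

The batch is changed and the job is handed in at about 72 s, though the hand-in returned no verdict: the hub pan is on the blue ring, both bearings are flat in the yellow-handled pan on the red ring, the lamp is back over it and the thermostat is at its clockwise stop.

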